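# Feed a culture dish through the flap of an intake lane

### The job

Push the closed culture dish along the bench into the lane and on through the orange gravity flap, far enough that the flap can fall fully shut behind it, then draw the fingers back out so that it does. The dish is only pushed, never picked up: keep it flat on the bench, push it steadily rather than knocking it through, and leave the other things where they are.

Things in the scene. Friction and masses are not known exactly. Their poses are not given: they have to be found in the camera images.
- dish: round closed culture dish, clear with a pink filling, 60 mm diameter, 16 mm high, about 40 g, lying flat on the bench in front of the lane; origin at the centre of its underside
- feed_lane: fixed feed lane. Origin on the bench at the middle of the flap's plane; x points along the lane the way the dish goes in (away from the robot, within 0.25 rad), y left, z up. Two aluminium guide rails 14 mm high, inner faces at y = -35 and +35 mm, run from x = -30 to 185; the bench is the floor. Grey uprights 22 x 10 mm, 141 mm high, stand at x = 0, y = -96 and +96
- lane_mouth (a point): point on the bench on the lane's centre line at x = -70 mm of the lane: the outer end of the flared mouth, 120 mm wide here, narrowing to the rails' 70 mm at x = -30
- head_front (a point): point on the bench on the lane's centre line at x = 135 mm of the lane: front of a white intake head, 55 mm high, 202 mm wide, 65 mm deep. The lane runs on beneath its roof (30 mm of headroom) to a stop at x = 188; in front of the head the lane is open above
- flap (a joint): angle of the orange gravity flap, rad: 0 hanging shut (upright), up to 1.35 swung open away from the robot, the only way it swings. A dish or finger moving in along the lane pushes it open; it falls back to 0 by its own weight (60 g). Its leaf lies on the dish while that is under it, and can fall shut only when the dish's centre is at least 70 mm past the flap's plane
- flap_bar (a point): middle of the flap's crossbar (moves with the flap). Steel rod 7 mm thick along the lane's y, 27 mm above the bench when shut; the orange leaf on it is 64 mm wide, 4 mm thick, 10 to 30 mm above the bench. Side arms at y = -84 and +84 mm run up to the pivots; nothing is between them above the bar, so downward fingers can follow the dish, pushing the flap ahead, to 60 mm past its plane
- flap_hinge (a point): point on the flap's hinge axis midway between the uprights, 130 mm above the bench, straight above the lane's origin
- jar_near: loose sample jar with yellow lid, 58 mm diameter, 66 mm high, standing to the left of the lane; origin at the centre of its underside; not to be disturbed
- tape: loose roll of tape, 61 mm diameter, 19 mm high, lying to the right of the lane's front; origin at the centre of its underside; not to be disturbed
- jar_b: loose sample jar with yellow lid, 58 mm diameter, 70 mm high, at the right rear; origin at the centre of its underside; not to be disturbed
- beaker: loose glass beaker, 56 mm diameter, 72 mm high, at the left; origin at the centre of its underside; not to be disturbed
- timer: loose white timer, 20 x 62 x 60 mm, at the right; origin at the centre of its underside; not to be disturbed
- marker_black: loose felt marker, 126 mm long, 16 mm thick, lying at the right front; origin at the centre of its underside; not to be disturbed
Things that resemble listed ones, but are neither listed nor needed, are in the scene too. Leave any blue or purple look-alike of the dish alone.

How it is judged:
By the outcome, as a careful person would: the job done as asked, in the order asked, and still so for the second after the job is handed in, with the robot touching nothing.
It also fails if it takes over 51 s, if anything falls off the work surface, if the arm or the gripper's body presses on something with over 40 N, if the wrist force passes 120 N, or if a joint passes its speed limit or range.

### The arm

A 6-joint arm with a two-finger parallel gripper is mounted at the origin on a cart in front of the work surface, level with it; the furniture and walls round the work are solid. World frame = base frame: x ahead of the robot, y to its left, z up, the work surface at z = 0. Lengths are in m, angles in rad, forces in N, time in s.
With the tool pointing down it reaches from about 0.275 to 0.85 m from the base axis. Payload 5.2 kg.
Tool frame: the origin (TCP) lies midway between the tips of the shut fingers; the grasp point (between the pads) lies 19 mm behind it; y points along the fingers, z is the direction in which the jaws open and shut, and the axes are right-handed (so a half turn about y gives the same grasp; the last joint's range is limited). The gripper opens to 85 mm and grips with 20 to 120 N. Pads are 22 mm wide; open, the fingers measure 114 mm over their backs; the gripper's body (76 mm by 85 mm) begins 54 mm behind the grasp point. The pads swing forward as they close: fully open they stand 13 mm farther back than shut.
Start: joints at [1.095, 0.259, 1.535, -0, 1.348, -0.203], TCP at [0.148, 0.53, 0.231] pointing down, gripper open.
Joint ranges: [-3.14, 3.14], [-0.91, 2.08], [0.19, 2.58], [-1.22, 4.36], [0.22, 2.71], [-3.12, 3.12]. Speed limits (rad/s): [2.57, 2.57, 3.14, 3.14, 3.14, 3.14].

### API

Orientations are given as a rotation vector (axis times angle).
In Python, from workcell import robot, optics gives the robot as it stands.
- The arm moves only by the tool move_arm, never from a script. Its argument "targets" is a list of rows, each a list of 7 numbers: the turn, a rotation vector about the tool's x, y, z in degrees, then the shift along the tool's x, y, z in m, then the finger opening in m, from 0 to 0.0854. In form: [[rx, ry, rz, x, y, z, claw], ...]. A call has 1 to 12 rows; each row shifts and turns the commanded pose from where the row before left it, along the tool's axes as they then stand; what a row does not reach is not made up. A row lasts 1/12 s, in which the tool goes at most 41.7 mm and 7.16 degrees, less where a joint would pass 70% of its speed; a pose out of reach is approached as far as the arm can. A call is refused whole if a number of a shift passes 0.0417 or a number of a turn 7.16, either way. A call with a gripper value outside its range is refused whole. The fingers move at their own pace and stop on an object; the grip force is fixed at half the most. Time passes only in rows, so rows that do not move let the fingers close. It gives the time, the measured TCP pose, the force and the opening at its end, in the units of the state.
- robot.read_state(): the state, without advancing time (a new reading comes with each control period).
- optics.snapshot(name): name is "scene" or "top"; returns (picture, depth): 480x640x3 uint8, blue, green, red; 480x640 float32, m along the optical axis (not along the pixel's ray), 0 where there is no reading.
- optics.camera_model(name): a dict with "intrinsics" (3x3 intrinsics, pixels), "R" (3x3) and "t" (3): a world point X has camera coordinates R X + t. Camera axes: x right, y down, z forward; pixel columns grow to the right and rows downward; lengths in m; the calibration is good to about 2 mm. A picture is of the moment at which its call begins. camera_model takes no time and is no camera call.
- robot.close_job(): hands the job in, once; it reports no verdict.
Trained networks look in the newest picture that a camera, given by its name, has taken for a name from the list of things; names that differ only in an ending like _2 or _b are one class to them, and where a whole thing is asked for, a point or a joint stands for the part that bears it (a point fixed in the world has none). Each returns a list of dicts, best first, with "score" (0 to 1); they miss things now and then, are a little off and sometimes report something else, mostly with a low value. They report only what shows in the picture. A call takes as long as a camera call. They do not tell look-alikes from the thing itself.
- optics.look_for(camera, thing): "position" ([x, y, z] in m, in world coordinates, good to about 4 mm: the middle of the surface that is visible of it).
- optics.regions_of(camera, thing): "region" (480x640 bool, what is visible of it).
- optics.mark_of(camera, thing): "position" ([x, y, z] in m, in world coordinates, good to about 4 mm: a listed point, or the origin of a listed thing).
The state is a dict: "time": time; "joint_positions": joint angles; "dq": joint speeds; "tau": joint torques, N m; "eef_pos": TCP position; "orientation": TCP orientation; "force": force on the tool from outside, world axes, zero at the start; "moment": the same for the moment, N m; "opening": finger opening in m.
Only numpy, scipy, OpenCV 4.12 (cv2) and the standard library are available. Lean on these libraries where they do the work, as an engineer would, in place of code of your own. Each camera call takes 0.05 s, during which the arm holds its last target.

## Working session

There is one attempt and no reset: what is moved stays moved. The work goes in short steps, Python scripts to look and compute and a tool call to move; the robot and the scene stay as the last step left them, time stands still between calls to the robot, and variables do not carry over. Pictures are saved under pics/ and viewed, and the job is handed in when it is done.

Besides the shell and the picture viewer there is one more tool, called after "Request:" as name(argument=value, ...), one argument or row to a line, values as JSON. move_arm: Moves the arm, as the interface text tells. Its arguments: {"type":"object","properties":{"targets":{"type":"array"}},"required":["targets"]}

```bash
ls; mkdir -p pics
python3 - <<'E'
from workcell import robot, optics
import cv2
s=robot.read_state()
print({k:s[k] for k in('time','eef_pos','orientation','force','opening')})
for c in('scene','top'):
    p,d=optics.snapshot(c); cv2.imwrite(f'pics/{c}0.png',p)
    m=optics.camera_model(c); print(c,m)
    for t in('dish','lane_mouth','head_front','flap_hinge','flap_bar','feed_lane'):
        try: print(t,[(x['position'],round(x['score'],2)) for x in optics.mark_of(c,t)][:4])
        except Exception as e: print(t,e)
print(robot.read_state()['time'])
E
```

```text
pics
{'time': 0.0, 'eef_pos': array([0.14788654, 0.52918436, 0.23045555]), 'orientation': array([-1.5619288 ,  0.21465488, -0.21365991]), 'force': array([ 0.09474516,  0.53265467, -0.83047415]), 'opening': 0.08545338581953907}
scene {'intrinsics': array([[556.82112852,   0.        , 327.12273534],
       [  0.        , 556.82112852, 238.35786852],
       [  0.        ,   0.        ,   1.        ]]), 'R': array([[ 0.79608927, -0.60491026,  0.01804016],
       [-0.37228097, -0.51300524, -0.77345491],
       [ 0.47712551,  0.60902315, -0.63359455]]), 't': array([-0.4596775 ,  0.29863507,  1.12163738])}
dish [([0.4254, 0.1565, 0.0013], 0.88), ([0.5183, -0.0191, 0.0005], 0.68), ([0.3762, 0.0504, 0.001], 0.68), ([0.5202, 0.0928, -0.0051], 0.63)]
lane_mouth [([0.5743, 0.1403, -0.003], 0.94)]
head_front [([0.7762, 0.1608, -0.001], 0.76), ([0.6219, -0.0139, -0.0005], 0.5)]
flap_hinge [([0.6684, -0.3204, -0.0004], 0.31)]
flap_bar [([0.6455, 0.1485, 0.0255], 0.79)]
feed_lane [([0.6437, 0.1453, -0.0066], 0.91)]
top {'intrinsics': array([[492.03588624,   0.        , 315.19109753],
       [  0.        , 492.03588624, 248.55480167],
       [  0.        ,   0.        ,   1.        ]]), 'R': array([[ 0.01723075, -0.99983531, -0.0056971 ],
       [-0.99153985, -0.01635406, -0.1287683 ],
       [ 0.12865392,  0.00786767, -0.99165834]]), 't': array([0.01033728, 0.58929205, 1.26403238])}
dish [([0.5185, -0.0229, -0.0007], 0.95), ([0.3799, 0.0498, -0.002], 0.93), ([0.3558, -0.3606, 0.001], 0.75), ([0.4264, 0.1633, -0.0029], 0.73)]
lane_mouth []
head_front [([0.7735, 0.1573, 0.0019], 0.75)]
flap_hinge [([0.6384, 0.1451, 0.1302], 0.78)]
flap_bar [([0.6426, 0.1462, 0.0276], 0.78)]
feed_lane [([0.6413, 0.1441, -0.0003], 0.82), ([0.355, -0.3583, 0.0022], 0.73)]
0.7
```

View pics/scene0.png

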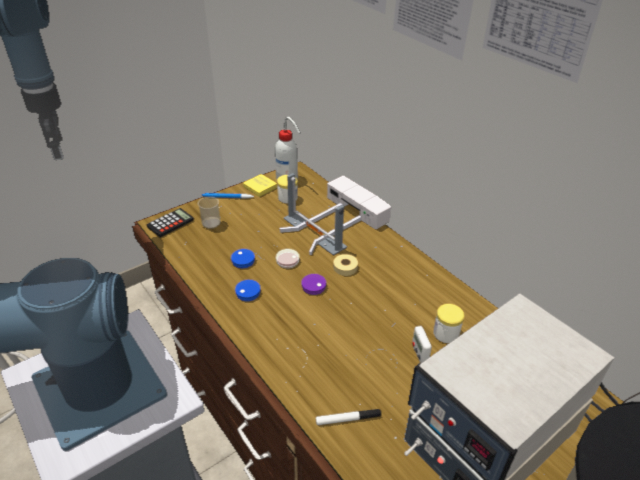

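View pics/top0.png

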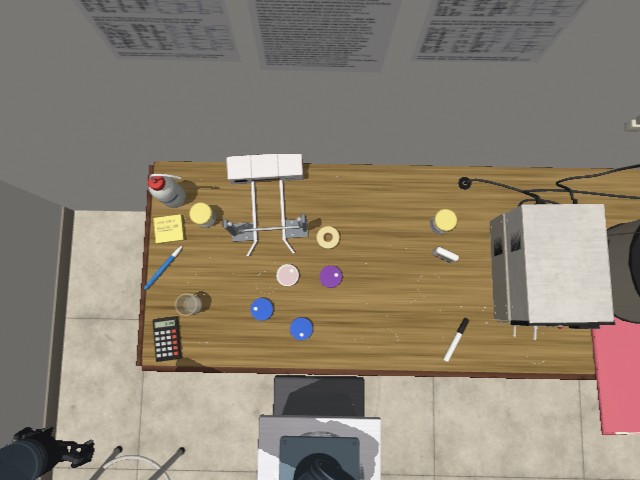

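Candidates for the dish in the top view are pink (287,275), purple (331,276), blue (262,309) and blue (301,328). By the description it is the pink one. I'll check it in a close crop and measure the lane.

```bash
cat > h.py <<'E'
import numpy as np,cv2
from workcell import robot, optics
def ray(c,u,v,z):
    m=optics.camera_model(c);K,R,t=m['intrinsics'],m['R'],m['t']
    d=R.T@np.linalg.inv(K)@[u,v,1.];o=-R.T@t
    return o+d*(z-o[2])/d[2]
def proj(c,X):
    m=optics.camera_model(c);p=m['intrinsics']@(m['R']@np.array(X,float)+m['t']);return p[:2]/p[2]
def pink(c,p):
    h=cv2.cvtColor(p,cv2.COLOR_BGR2HSV)
    b,g,r=[p[...,i].astype(int) for i in range(3)]
    return h,b,g,r
E
python3 - <<'E'
from h import *
for c in('scene','top'):
    p,d=optics.snapshot(c)
    for t in ('dish','flap_bar'):
        for x in optics.regions_of(c,t)[:6]:
            m=x['region'];v,u=np.nonzero(m);col=p[m].mean(0).round()
            w=ray(c,u.mean(),v.mean(),0.012 if t=='dish' else .025)
            print(c,t,round(x['score'],2),u.mean().round(1),v.mean().round(1),m.sum(),col,w.round(4))
    for t in('lane_mouth','head_front','feed_lane','flap_bar','flap_hinge'):
        print(t,[(x['position'],round(x['score'],2)) for x in optics.mark_of(c,t)][:2])
    if c=='top': cr=p[145:295,205:355]
    else: cr=p[155:285,235:405]
    cv2.imwrite(f'pics/crop_{c}.png',cv2.resize(cr,None,fx=4,fy=4,interpolation=cv2.INTER_CUBIC))
E
```

```text
scene dish 0.86 313.7 283.8 407 [163.  65. 129.] [ 0.5171 -0.0254  0.012 ]
scene dish 0.74 287.9 258.2 355 [178. 188. 204.] [0.5193 0.0886 0.012 ]
scene dish 0.69 247.9 290.2 395 [199.  95.  46.] [0.3779 0.0494 0.012 ]
scene dish 0.56 242.8 258.0 343 [197.  94.  45.] [0.4274 0.1565 0.012 ]
scene flap_bar 0.59 309.7 217.3 284 [118. 130. 146.] [0.6549 0.1817 0.025 ]
lane_mouth [([0.5729, 0.1415, -0.0025], 0.83), ([0.4356, 0.3463, -0.0038], 0.49)]
head_front [([0.7761, 0.1591, 0.0018], 0.76), ([0.6209, -0.011, -0.0013], 0.58)]
feed_lane [([0.6396, 0.1484, -0.007], 0.58)]
flap_bar [([0.6416, 0.1498, 0.0264], 0.67)]
flap_hinge []
top dish 0.88 330.3 276.4 393 [170.  83. 140.] [ 0.5179 -0.0212  0.012 ]
top dish 0.81 301.1 328.4 407 [208. 115.  74.] [0.3788 0.054  0.012 ]
top dish 0.69 261.5 308.7 398 [208. 114.  73.] [0.4287 0.1604 0.012 ]
top dish 0.66 287.9 274.8 366 [198. 202. 220.] [0.5203 0.0924 0.012 ]
top flap_bar 0.72 267.8 227.1 245 [146. 148. 150.] [0.6469 0.149  0.025 ]
lane_mouth []
head_front [([0.7726, 0.1588, 0.0014], 0.85)]
feed_lane [([0.6356, 0.1435, 0.0001], 0.83), ([0.6668, -0.3188, -0.0015], 0.17)]
flap_bar [([0.6432, 0.1445, 0.0291], 0.66)]
flap_hinge [([0.6396, 0.1458, 0.129], 0.92)]
```

View pics/crop_top.png

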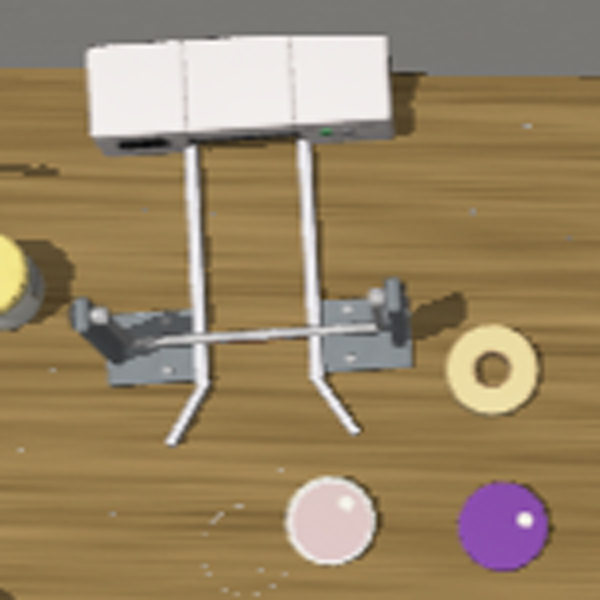

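View pics/crop_scene.png

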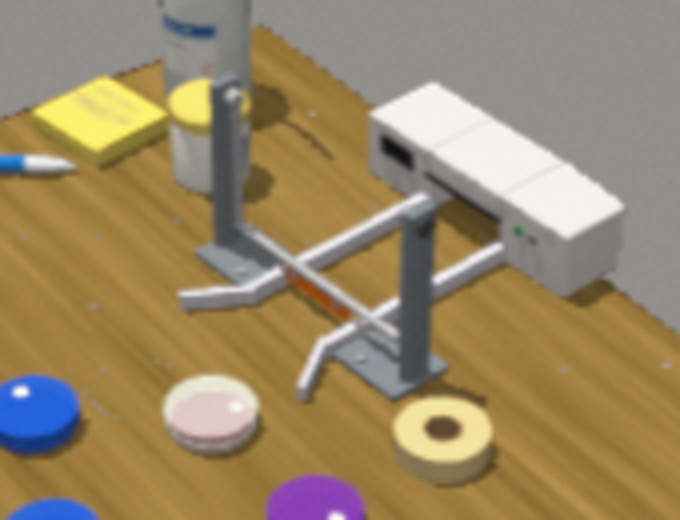

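The pink dish sits at top-crop (331,520), which is about (0.520, 0.091), and it is clear of the mouth, offset to the right of the lane's axis. Next I'll work out the lane frame from the rails and plan the moves.

Run:
```python
from h import *
from scipy.spatial.transform import Rotation as Ro
P={'L1':(193,150),'L2':(202,370),'R1':(304,145),'R2':(316,370),'FL':(172,441),'FR':(355,432)}
W={k:ray('top',205+(x+.5)/4-.5,145+(y+.5)/4-.5,.014) for k,(x,y) in P.items()}
for k in W: print(k,W[k].round(4))
S={'L1':(400,207),'L2':(255,290),'R1':(490,255),'R2':(322,342),'FL':(185,298),'FR':(304,390)}
for k,(x,y) in S.items(): print('s',k,ray('scene',235+(x+.5)/4-.5,155+(y+.5)/4-.5,.014).round(4))
s=robot.read_state();R=Ro.from_rotvec(s['orientation']).as_matrix();print(R.round(3),s['time'])
```

```text
L1 [0.7733 0.1947 0.014 ]
L2 [0.6207 0.1835 0.014 ]
R1 [0.778  0.1186 0.014 ]
R2 [0.6219 0.1064 0.014 ]
FL [0.572  0.2021 0.014 ]
FR [0.5801 0.079  0.014 ]
s L1 [0.7512 0.1938 0.014 ]
s L2 [0.6127 0.1759 0.014 ]
s R1 [0.7673 0.1125 0.014 ]
s R2 [0.6167 0.1044 0.014 ]
s FL [0.5694 0.1964 0.014 ]
s FR [0.5786 0.0721 0.014 ]
[[ 0.963  0.     0.269]
 [-0.269 -0.     0.963]
 [ 0.    -1.    -0.   ]] 1.5
```

Request:
move_arm(
  targets=[
    [0,0,0,0.027,0,-0.0235,0.02],
    [0,0,0,0.027,0,-0.0235,0.02],
    [0,0,0,0.027,0,-0.0235,0.02],
    [0,0,0,0.027,0,-0.0235,0.02],
    [0,0,0,0.027,0,-0.0235,0.02],
    [0,0,0,0.027,0,-0.0235,0.02],
    [0,0,0,0.027,0,-0.0235,0.02],
    [0,0,0,0.027,0,-0.0235,0.02],
    [0,0,0,0.027,0,-0.0235,0.02],
    [0,0,0,0.027,0,-0.0235,0.02],
    [0,0,0,0.027,0,-0.0235,0.02],
    [0,0,0,0.027,0,-0.0235,0.02],
  ],
)

```text
time: 2.5
eef_pos: [0.3849, 0.1692, 0.2316]
orientation: [-1.56, 0.214, -0.215]
force: [0.8, 0.1, 0.6]
opening: 0.0199
```

Request:
move_arm(
  targets=[
    [0,-7,0,0,0,0,0.02],
    [0,-7,0,0,0,0,0.02],
    [0,-7,0,0,0,0,0.02],
    [0,-7,0,0,0,0,0.02],
    [0,-7,0,0,0,0,0.02],
    [0,-7,0,0,0,0,0.02],
    [0,-7,0,0,0,0,0.02],
    [0,-2,0,0,0,0,0.02],
    [0,0,0,0,0,0,0.02],
  ],
)

```text
time: 3.25
eef_pos: [0.3842, 0.1708, 0.2314]
orientation: [-1.516, -0.485, 0.484]
force: [-0.7, 0.8, -0.6]
opening: 0.02
```

```bash
cat > st.py <<'E'
from h import *
from scipy.spatial.transform import Rotation as Ro
import sys
O=np.array([.641,.1455]);Y=.08
def lane(p): 
    d=np.array(p[:2])-O;c,s=np.cos(Y),np.sin(Y);return np.array([c*d[0]+s*d[1],-s*d[0]+c*d[1]])
def unlane(x,y):
    c,s=np.cos(Y),np.sin(Y);return O+[c*x-s*y,s*x+c*y]
def st(tx=None,ty=None,tz=None,yaw=None):
    s=robot.read_state();R=Ro.from_rotvec(s['orientation']).as_matrix();p=s['eef_pos']
    yw=np.arctan2(R[1,0],R[0,0])
    print('t',round(s['time'],2),'p',p.round(4),'lane',lane(p).round(4),'yaw',yw.round(4),'tilt',R[2].round(3),'F',s['force'].round(1),'op',round(s['opening'],4))
    if tx is not None:
        print('tool shift',(R.T@(np.array([tx,ty,tz])-p)).round(4))
    if yaw is not None: print('ry deg',np.degrees(-(yaw-yw)).round(2))
E
python3 -c "
from st import *
st(.4635,.051,.06,.617)"
```

```text
t 3.25 p [0.3842 0.1708 0.2314] lane [-0.2539  0.0457] yaw 0.6185 tilt [ 0. -1. -0.] F [-0.7  0.8 -0.6] op 0.02
tool shift [-0.0049  0.1714 -0.1436]
ry deg 0.09
```

Request:
move_arm(
  targets=[
    [0,0,0,-0.001,0,-0.0287,0.02],
    [0,0,0,-0.001,0,-0.0287,0.02],
    [0,0,0,-0.001,0,-0.0287,0.02],
    [0,0,0,-0.001,0,-0.0287,0.02],
    [0,0,0,-0.001,0,-0.0287,0.02],
    [0,0,0,0,0.034,0,0.02],
    [0,0,0,0,0.034,0,0.02],
    [0,0,0,0,0.034,0,0.02],
    [0,0,0,0,0.034,0,0.02],
    [0,0,0,0,0.034,0,0.02],
    [0,0,0,0,0,0,0.02],
  ],
)

```text
time: 4.17
eef_pos: [0.4585, 0.0513, 0.056]
orientation: [-1.512, -0.473, 0.49]
force: [-2.0, 0.5, -0.5]
opening: 0.0203
```

```bash
python3 -c "
from st import *
st(.4635,.051,.005,.617)
for c in ('top','scene'):
    p,d=optics.snapshot(c)
    cr=p[195:345,205:355] if c=='top' else p[185:315,205:375]
    cv2.imwrite(f'pics/b_{c}.png',cv2.resize(cr,None,fx=4,fy=4))
    for x in optics.regions_of(c,'dish')[:6]:
        m=x['region'];v,u=np.nonzero(m);col=p[m].mean(0).round()
        if col[1]>150: print(c,ray(c,u.mean(),v.mean(),.012).round(4),m.sum())
"
```

```text
t 4.17 p [0.4585 0.0513 0.056 ] lane [-0.1894 -0.0793] yaw 0.6154 tilt [-0.008 -1.     0.008] F [-2.   0.5 -0.5] op 0.0203
tool shift [ 0.0043  0.051  -0.0035]
ry deg -0.09
scene [0.5199 0.0806 0.012 ] 232
```

View pics/b_top.png

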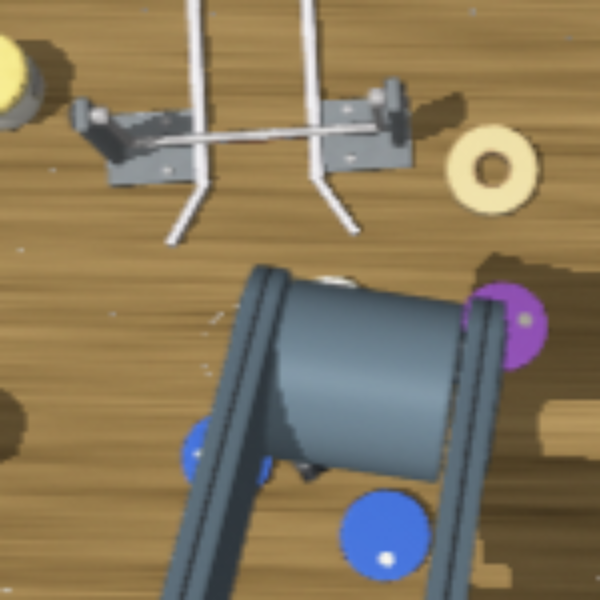

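View pics/b_scene.png

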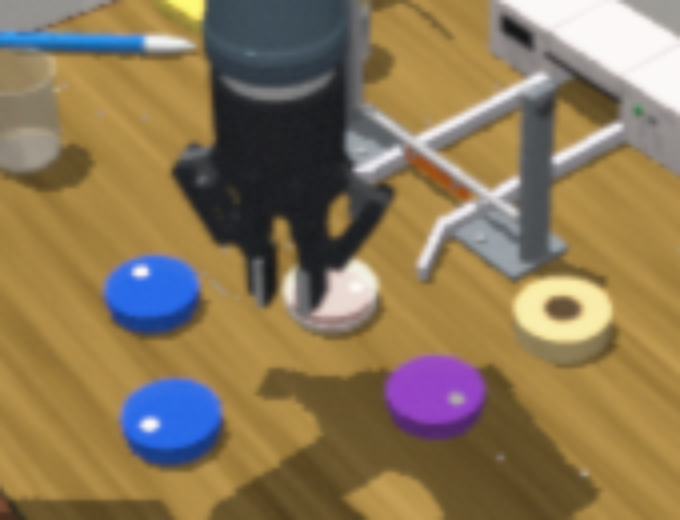

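The scene crop shows the fingers above and robot-side of the pink dish (335,295), with the blue and purple dishes clear of them. I'll lower now.

Request:
move_arm(
  targets=[
    [0,0,0,0.002,0.015,-0.0018,0.02],
    [0,0,0,0.002,0.015,-0.0017,0.02],
    [0,0,0,0,0.012,0,0.02],
    [0,0,0,0,0.008,0,0.02],
    [0,0,0,0,0,0,0.02],
    [0,0,0,0,0,0,0.02],
  ],
)

```text
time: 4.87
eef_pos: [0.4693, 0.0503, 0.0125]
orientation: [-1.517, -0.485, 0.482]
force: [-0.2, 1.0, 0.4]
opening: 0.02
```

```bash
python3 -c "
from st import *
st(.4635,.051,.005,.617)
for c in ('scene',):
    p,d=optics.snapshot(c)
    cr=p[185:315,205:375]
    cv2.imwrite(f'pics/c_{c}.png',cv2.resize(cr,None,fx=4,fy=4))
    for x in optics.regions_of(c,'dish')[:6]:
        m=x['region'];v,u=np.nonzero(m);col=p[m].mean(0).round()
        if col[1]>150: print(c,ray(c,u.mean(),v.mean(),.012).round(4),m.sum())
"
```

```text
t 4.87 p [0.4693 0.0503 0.0125] lane [-0.1787 -0.0812] yaw 0.6173 tilt [ 0.001 -1.    -0.001] F [-0.2  1.   0.4] op 0.02
tool shift [-0.0044  0.0074  0.004 ]
ry deg 0.02
scene [0.5186 0.0945 0.012 ] 82
```

View pics/c_scene.png

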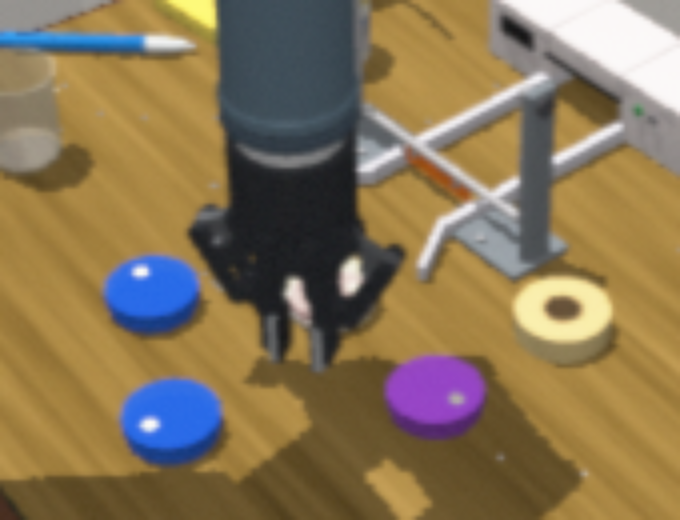

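Request:
move_arm(
  targets=[
    [0,0,0,0,0.004,0.004,0.02],
    [0,0,0,0,0.003,0,0.02],
    [0,0,0,0.005,0,0,0.02],
    [0,0,0,0.005,0,0,0.02],
    [0,0,0,0,0,0,0.02],
    [0,0,0,0,0,0,0.02],
  ],
)

```text
time: 5.47
eef_pos: [0.4749, 0.0596, 0.0044]
orientation: [-1.516, -0.484, 0.484]
force: [0.5, 0.0, -0.2]
opening: 0.0203
```

```bash
python3 -c "
from st import *
t=unlane(-.0838,-.0201)
st(*t,.005,.617)
d=np.array([.520,.091])-robot.read_state()['eef_pos'][:2]
print(d@[np.cos(.617),np.sin(.617)],d@[-np.sin(.617),np.cos(.617)])
"
```

```text
t 5.47 p [0.4749 0.0596 0.0044] lane [-0.1724 -0.0723] yaw 0.6178 tilt [ 0. -1. -0.] F [ 0.5  0.  -0.2] op 0.0203
tool shift [ 0.1029 -0.0006 -0.0005]
ry deg 0.05
0.05495744021034543 -0.000495606865855931
```

Request:
move_arm(
  targets=[
    [0,0,0,0.003,0,0,0.02],
    [0,0,0,0.004,0,0,0.02],
    [0,0,0,0.004,0,0,0.02],
    [0,0,0,0.004,0,0,0.02],
    [0,0,0,0.005,0,0,0.02],
    [0,0,0,0.005,0,0,0.02],
    [0,0,0,0.005,0,0,0.02],
    [0,0,0,0.005,0,0,0.02],
    [0,0,0,0.005,0,0,0.02],
    [0,0,0,0.005,0,0,0.02],
    [0,0,0,0.004,0,0,0.02],
    [0,0,0,0.003,0,0,0.02],
  ],
)

```text
time: 6.47
eef_pos: [0.5172, 0.0899, 0.0043]
orientation: [-1.516, -0.484, 0.483]
force: [-0.1, 0.1, 0.4]
opening: 0.0202
```

```bash
cat > look.py <<'E'
from st import *
def look(n,cs=('top','scene')):
    for c in cs:
        p,d=optics.snapshot(c)
        cr=p[145:295,205:355] if c=='top' else p[155:285,235:405]
        cv2.imwrite(f'pics/{n}_{c}.png',cv2.resize(cr,None,fx=4,fy=4,interpolation=cv2.INTER_CUBIC))
        for x in optics.regions_of(c,'dish')[:6]:
            m=x['region'];v,u=np.nonzero(m);col=p[m].mean(0).round()
            if col[1]>130: 
                w=ray(c,u.mean(),v.mean(),.012);print(c,round(x['score'],2),w.round(4),m.sum(),'lane',lane(w).round(4))
E
python3 -c "
from look import *
st(*unlane(-.0838,-.0201),.005,.617)
look('d')"
```

```text
t 6.47 p [0.5172 0.0899 0.0043] lane [-0.1278 -0.0456] yaw 0.6175 tilt [ 0. -1. -0.] F [-0.1  0.1  0.4] op 0.0202
tool shift [ 0.0509 -0.0007 -0.0007]
ry deg 0.03
scene 0.39 [0.5419 0.1069 0.012 ] 78 lane [-0.1019 -0.0305]
```

View pics/d_scene.png

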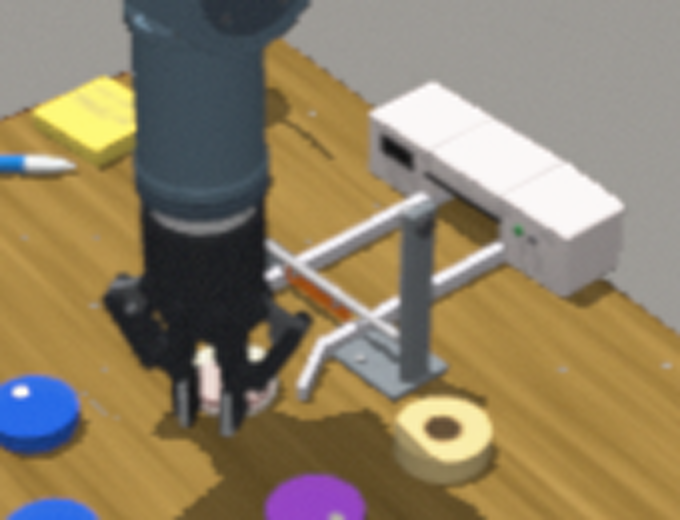

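View pics/d_top.png

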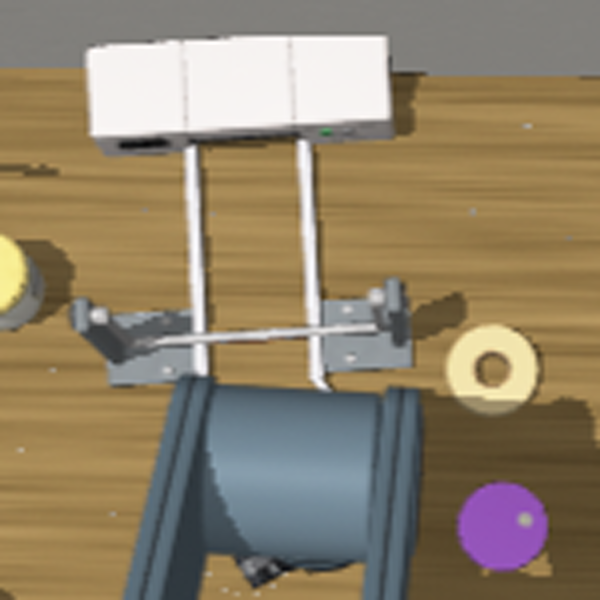

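The dish, seen at scene crop (235,385), is cradled ahead of both fingers and moving as planned. I'll continue the diagonal push.

Request:
move_arm(
  targets=[
    [0,0,0,0.003,0,0,0.02],
    [0,0,0,0.004,0,0,0.02],
    [0,0,0,0.005,0,0,0.02],
    [0,0,0,0.005,0,0,0.02],
    [0,0,0,0.005,0,0,0.02],
    [0,0,0,0.005,0,0,0.02],
    [0,0,0,0.005,0,0,0.02],
    [0,0,0,0.005,0,0,0.02],
    [0,0,0,0.005,0,0,0.02],
    [0,0,0,0.004,0,0,0.02],
    [0,0,0,0.003,0,0,0.02],
    [0,0,0,0.001,0,0,0.02],
  ],
)

```text
time: 7.67
eef_pos: [0.558, 0.1188, 0.0043]
orientation: [-1.516, -0.484, 0.483]
force: [-0.3, -0.2, -0.6]
opening: 0.0197
```

```bash
python3 -c "
from look import *
st(*unlane(-.0838,-.0201),.005,.617)
look('e')
m=optics.mark_of('scene','dish');print([(x['position'],x['score'],lane(x['position']).round(3)) for x in m])"
```

```text
t 7.67 p [0.558  0.1188 0.0043] lane [-0.0849 -0.02  ] yaw 0.6175 tilt [ 0. -1. -0.] F [-0.3 -0.2 -0.6] op 0.0197
tool shift [ 0.0009 -0.0007 -0.0006]
ry deg 0.03
[([0.4279, 0.1609, -0.0001], 0.78, array([-0.211,  0.032])), ([0.3789, 0.0519, -0.0005], 0.66, array([-0.269, -0.072])), ([0.5213, -0.022, -0.0001], 0.61, array([-0.133, -0.157])), ([0.5847, 0.1395, -0.0037], 0.39, array([-0.057, -0.001]))]
```

View pics/e_scene.png

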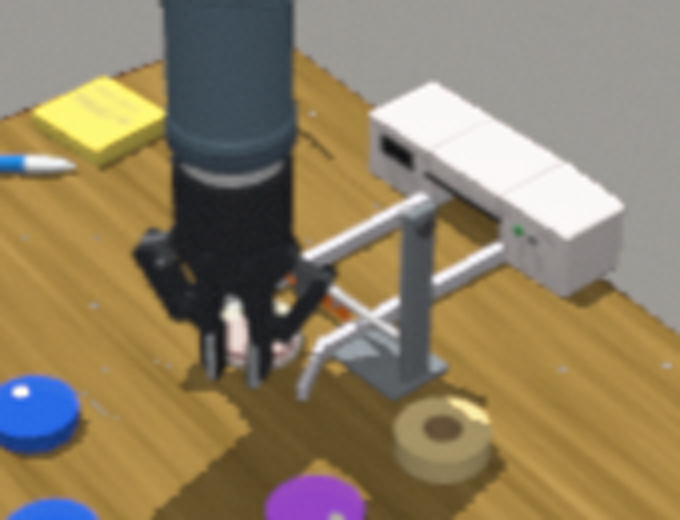

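Request:
move_arm(
  targets=[
    [0,0,0,-0.006,0,0,0.02],
    [0,0,0,-0.01,0,0,0.02],
    [0,0,0,-0.008,0,0,0.02],
    [0,6.2,0,0,0,0,0.02],
    [0,6.2,0,0,0,0,0.02],
    [0,6.2,0,0,0,0,0.02],
    [0,6.2,0,0,0,0,0.02],
    [0,6,0,0,0,0,0.02],
    [0,0,0,0,0,0.01,0.02],
    [0,0,0,0,0,0.012,0.02],
    [0,0,0,0,0,0.01,0.02],
    [0,0,0,0,0,0,0.02],
  ],
)

```text
time: 8.92
eef_pos: [0.5346, 0.1387, 0.0043]
orientation: [-1.569, -0.065, 0.066]
force: [0.2, -0.4, -1.3]
opening: 0.0199
```

```bash
python3 -c "
from look import *
look('f')
st(*unlane(-.104,0),.005,.08)
for c in('top','scene'):
  m=optics.mark_of(c,'dish');print([(x['position'],x['score'],lane(x['position']).round(3)) for x in m])
"
```

```text
top 0.66 [0.7616 0.1567 0.012 ] 3063 lane [0.1211 0.0015]
scene 0.75 [0.5901 0.1274 0.012 ] 196 lane [-0.0522 -0.0139]
t 9.12 p [0.5353 0.1366 0.0043] lane [-0.1061 -0.0004] yaw 0.0813 tilt [-0. -1. -0.] F [-0.4  1.2 -0.6] op 0.0202
tool shift [ 0.0021 -0.0007  0.0004]
ry deg 0.07
[([0.5191, -0.0227, 0.0013], 0.69, array([-0.135, -0.158])), ([0.3766, 0.05, -0.0033], 0.56, array([-0.271, -0.074])), ([0.4227, 0.1605, -0.0031], 0.46, array([-0.216,  0.032]))]
[([0.5189, -0.0179, -0.0014], 0.94, array([-0.135, -0.153])), ([0.3754, 0.0555, -0.0024], 0.93, array([-0.272, -0.068])), ([0.4268, 0.1613, -0.0019], 0.91, array([-0.212,  0.033])), ([0.5921, 0.1396, -0.005], 0.67, array([-0.049, -0.002]))]
```

View pics/f_scene.png

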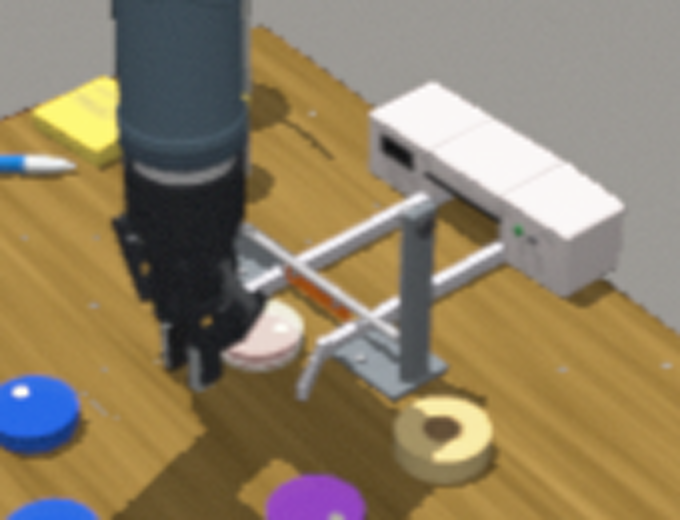

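View pics/f_top.png

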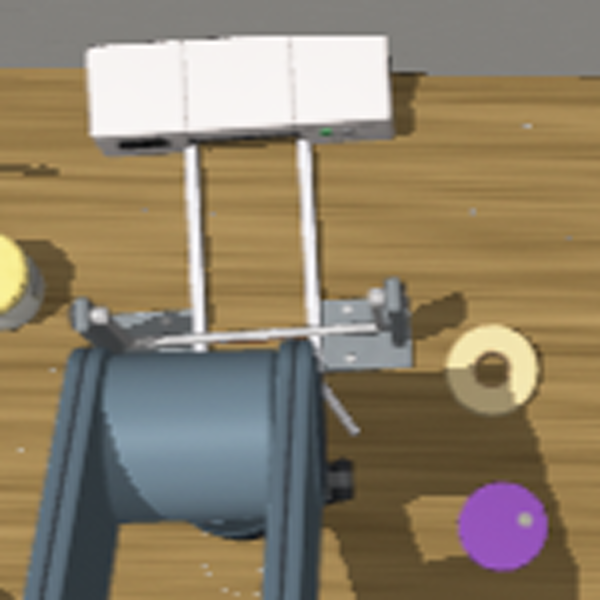

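The dish is in the mouth at about lane (-50,-2), at scene crop (262,333), and the fingers behind it are now square to the lane. I'll push straight in.

Request:
move_arm(
  targets=[
    [0,0,0,0.003,0,0,0.02],
    [0,0,0,0.004,0,0,0.02],
    [0,0,0,0.004,0,0,0.02],
    [0,0,0,0.004,0,0,0.02],
    [0,0,0,0.005,0,0,0.02],
    [0,0,0,0.005,0,0,0.02],
    [0,0,0,0.005,0,0,0.02],
    [0,0,0,0.005,0,0,0.02],
    [0,0,0,0.005,0,0,0.02],
    [0,0,0,0.005,0,0,0.02],
    [0,0,0,0.004,0,0,0.02],
    [0,0,0,0.003,0,0,0.02],
  ],
)

```text
time: 10.22
eef_pos: [0.5878, 0.1406, 0.0043]
orientation: [-1.57, -0.063, 0.062]
force: [-0.5, -0.0, -0.2]
opening: 0.02
```

```bash
python3 -c "
from look import *
st(*unlane(.042,0),.005,.08)
look('g',('scene',))
"
```

```text
t 10.22 p [0.5878 0.1406 0.0043] lane [-0.0534 -0.0006] yaw 0.0797 tilt [ 0. -1. -0.] F [-0.5 -0.  -0.2] op 0.02
tool shift [ 0.0954 -0.0007  0.0006]
ry deg -0.01
scene 0.65 [0.631  0.1269 0.012 ] 162 lane [-0.0115 -0.0177]
```

View pics/g_scene.png

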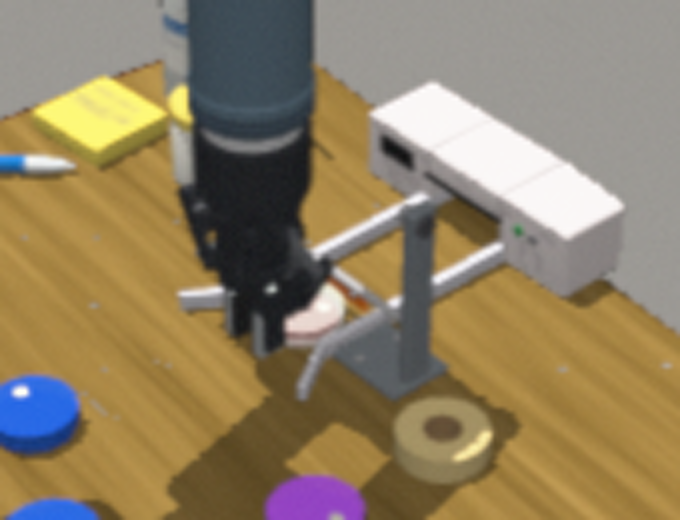

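The dish is between the rails at scene crop (310,315) and has just met the orange leaf. Force is low, so I'll carry on.

Request:
move_arm(
  targets=[
    [0,0,0,0.003,0,0,0.02],
    [0,0,0,0.004,0,0,0.02],
    [0,0,0,0.004,0,0,0.02],
    [0,0,0,0.004,0,0,0.02],
    [0,0,0,0.004,0,0,0.02],
    [0,0,0,0.005,0,0,0.02],
    [0,0,0,0.005,0,0,0.02],
    [0,0,0,0.005,0,0,0.02],
    [0,0,0,0.005,0,0,0.02],
    [0,0,0,0.004,0,0,0.02],
    [0,0,0,0.003,0,0,0.02],
    [0,0,0,0.002,0,0,0.02],
  ],
)

```text
time: 11.32
eef_pos: [0.6355, 0.1444, 0.0043]
orientation: [-1.57, -0.063, 0.063]
force: [-0.1, 0.3, 0.2]
opening: 0.02
```

```bash
python3 -c "
from look import *
st(*unlane(.042,0),.005,.08)
look('h',('scene','top'))
"
```

```text
t 11.32 p [0.6355 0.1444 0.0043] lane [-0.0056 -0.0006] yaw 0.0797 tilt [ 0. -1. -0.] F [-0.1  0.3  0.2] op 0.02
tool shift [ 0.0476 -0.0007  0.0007]
ry deg -0.01
```

View pics/h_scene.png

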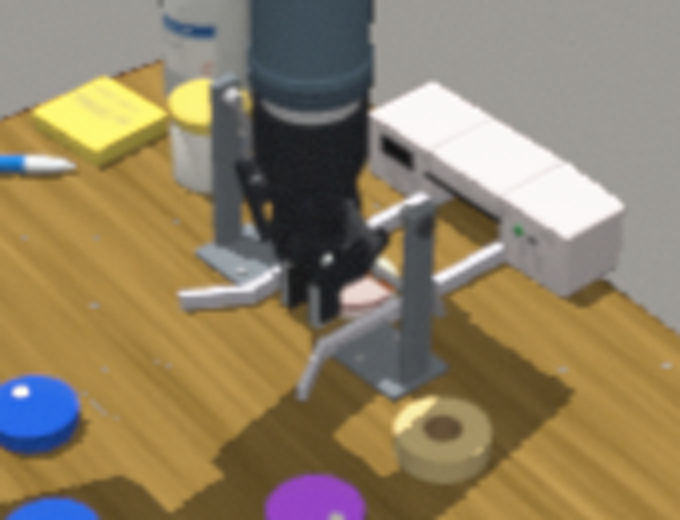

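View pics/h_top.png

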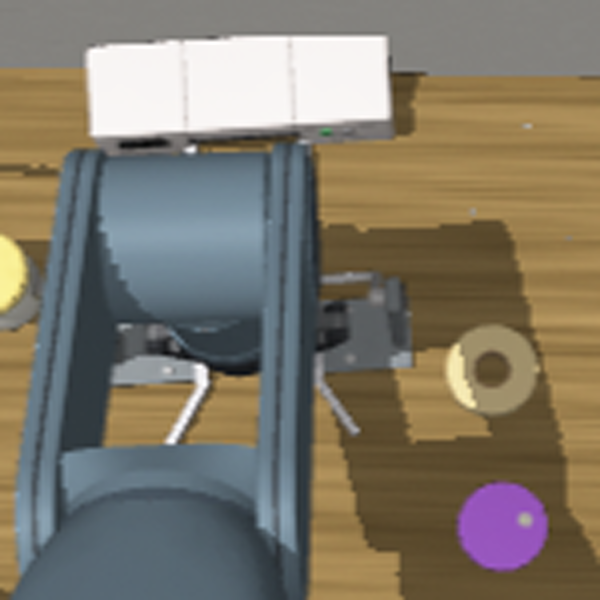

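The dish is under the lifted flap, about lane x = +33. This is the last stretch, to a TCP of about +43.

Request:
move_arm(
  targets=[
    [0,0,0,0.003,0,0,0.02],
    [0,0,0,0.004,0,0,0.02],
    [0,0,0,0.005,0,0,0.02],
    [0,0,0,0.005,0,0,0.02],
    [0,0,0,0.005,0,0,0.02],
    [0,0,0,0.005,0,0,0.02],
    [0,0,0,0.005,0,0,0.02],
    [0,0,0,0.005,0,0,0.02],
    [0,0,0,0.005,0,0,0.02],
    [0,0,0,0.004,0,0,0.02],
    [0,0,0,0.002,0,0,0.02],
    [0,0,0,0.001,0,0,0.02],
  ],
)

```text
time: 12.52
eef_pos: [0.6837, 0.1483, 0.006]
orientation: [-1.57, -0.062, 0.064]
force: [-9.2, -1.1, 13.7]
opening: 0.0201
```

```bash
python3 -c "
from look import *
st(*unlane(.042,0),.005,.08)
look('i',('scene',))
"
```

```text
t 12.52 p [0.6837 0.1483 0.006 ] lane [ 0.0428 -0.0006] yaw 0.08 tilt [-0.001 -1.    -0.   ] F [-9.2 -1.1 13.7] op 0.0201
tool shift [-0.0008  0.001   0.0006]
ry deg 0.0
```

View pics/i_scene.png

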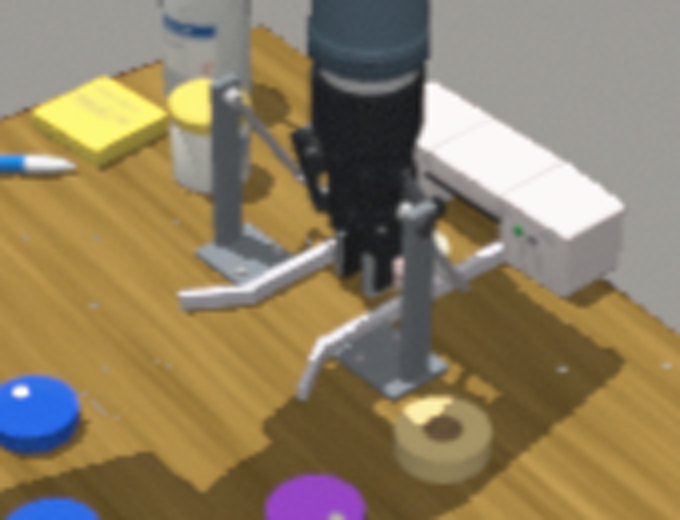

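The bar now presses on the finger linkage (9 N back, 14 N up), so this is far enough. I'll back out straight.

Request:
move_arm(
  targets=[
    [0,0,0,-0.003,0,0,0.02],
    [0,0,0,-0.005,0,0,0.02],
    [0,0,0,-0.007,0,0,0.02],
    [0,0,0,-0.007,0,0,0.02],
    [0,0,0,-0.007,0,0,0.02],
    [0,0,0,-0.007,0,0,0.02],
    [0,0,0,-0.007,0,0,0.02],
    [0,0,0,-0.007,0,0,0.02],
    [0,0,0,-0.007,0,0,0.02],
    [0,0,0,-0.007,0,0,0.02],
    [0,0,0,-0.007,0,0,0.02],
    [0,0,0,-0.005,0,0,0.02],
  ],
)

```text
time: 13.62
eef_pos: [0.6071, 0.1422, 0.0043]
orientation: [-1.57, -0.062, 0.063]
force: [-0.7, 0.4, 0.6]
opening: 0.0197
```

```bash
python3 -c "
from look import *
st()
look('j',('scene',))
"
```

```text
t 13.62 p [0.6071 0.1422 0.0043] lane [-0.034  -0.0005] yaw 0.0798 tilt [-0. -1. -0.] F [-0.7  0.4  0.6] op 0.0197
scene 0.67 [0.7134 0.156  0.012 ] 103 lane [0.073  0.0047]
```

View pics/j_scene.png

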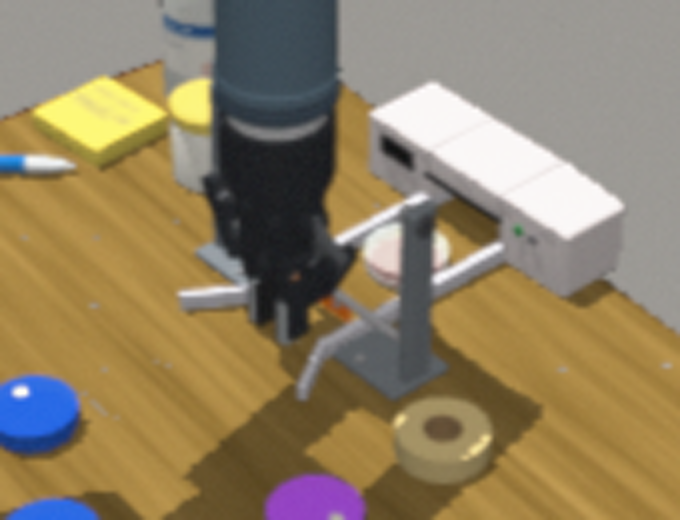

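The flap has swung down, and the dish, at crop (405,250), lies behind it between the rails. I'll back further out, rise and check with a clear view.

Request:
move_arm(
  targets=[
    [0,0,0,-0.01,0,0,0.02],
    [0,0,0,-0.015,0,0,0.02],
    [0,0,0,-0.015,0,0,0.02],
    [0,0,0,-0.015,0,0,0.02],
    [0,0,0,-0.01,-0.01,0,0.02],
    [0,0,0,0,-0.03,0,0.02],
    [0,0,0,0,-0.035,0,0.02],
    [0,0,0,0,-0.035,0,0.02],
    [0,0,0,0,-0.035,0,0.02],
    [0,0,0,0,-0.03,0,0.02],
    [0,0,0,-0.03,0,0,0.02],
    [0,0,0,-0.03,0,0,0.02],
  ],
)

```text
time: 14.72
eef_pos: [0.4861, 0.1322, 0.182]
orientation: [-1.57, -0.068, 0.057]
force: [-0.5, -0.4, -1.0]
opening: 0.0201
```

Request:
move_arm(
  targets=[
    [0,0,0,-0.02,0,0.03,0.02],
    [0,0,0,-0.02,0,0.03,0.02],
    [0,0,0,0,0,0.035,0.02],
    [0,0,0,0,0,0.035,0.02],
    [0,0,0,0,0,0.035,0.02],
    [0,0,0,0,0,0.035,0.02],
    [0,0,0,0,0,0.03,0.02],
    [0,0,0,0,0,0,0.02],
    [0,0,0,0,0,0,0.02],
    [0,0,0,0,0,0,0.02],
  ],
)

```text
time: 15.55
eef_pos: [0.4253, 0.3581, 0.1791]
orientation: [-1.571, -0.063, 0.063]
force: [0.4, 0.0, -0.8]
opening: 0.02
```

```bash
python3 -c "
from look import *
st()
look('k')
for c in ('top','scene'):
  for t in('dish','flap_bar','tape','jar_near','feed_lane'):
    m=optics.mark_of(c,t);print(c,t,[(x['position'],round(x['score'],2),lane(x['position']).round(3)) for x in m[:4]])
"
```

```text
t 15.55 p [0.4253 0.3581 0.1791] lane [-0.1981  0.2291] yaw 0.0805 tilt [-0.    -1.    -0.001] F [ 0.4  0.  -0.8] op 0.02
top 0.75 [0.7223 0.1513 0.012 ] 351 lane [ 0.0815 -0.0007]
top 0.69 [0.7501 0.1609 0.012 ] 3203 lane [0.1099 0.0066]
top 0.57 [0.6808 0.3285 0.012 ] 512 lane [0.0543 0.1793]
scene 0.68 [0.7149 0.1535 0.012 ] 137 lane [0.0744 0.0021]
top dish [([0.4244, 0.1606, -0.0023], 0.97, array([-0.215,  0.032])), ([0.7229, 0.1522, -0.0016], 0.85, array([0.082, 0.   ])), ([0.3793, 0.0512, -0.0018], 0.63, array([-0.268, -0.073]))]
top flap_bar [([0.6409, 0.1466, 0.0325], 0.66, array([-0.   ,  0.001]))]
top tape [([0.6265, -0.013, -0.0023], 0.93, array([-0.027, -0.157]))]
top jar_near [([0.6741, 0.3225, 0.0008], 0.69, array([0.047, 0.174])), ([0.7764, 0.1609, 0.0015], 0.25, array([0.136, 0.005]))]
top feed_lane [([0.6396, 0.1424, 0.0004], 0.72, array([-0.002, -0.003]))]
scene dish [([0.3755, 0.054, -0.001], 0.81, array([-0.272, -0.07 ])), ([0.7216, 0.1525, -0.0039], 0.71, array([0.081, 0.001])), ([0.4262, 0.1586, -0.0001], 0.71, array([-0.213,  0.03 ])), ([0.5215, -0.0227, -0.0003], 0.67, array([-0.133, -0.158]))]
scene flap_bar [([0.3603, -0.3533, 0.0003], 0.6, array([-0.32 , -0.475]))]
scene tape [([0.6219, -0.0123, 0.0003], 0.71, array([-0.032, -0.156]))]
scene jar_near [([0.667, -0.3174, 0.003], 0.75, array([-0.011, -0.463])), ([0.6728, 0.3235, -0.0012], 0.61, array([0.046, 0.175]))]
scene feed_lane [([0.6422, 0.149, -0.006], 0.74, array([0.001, 0.003])), ([0.5758, 0.1399, -0.0022], 0.34, array([-0.065, -0.   ]))]
```

View pics/k_scene.png

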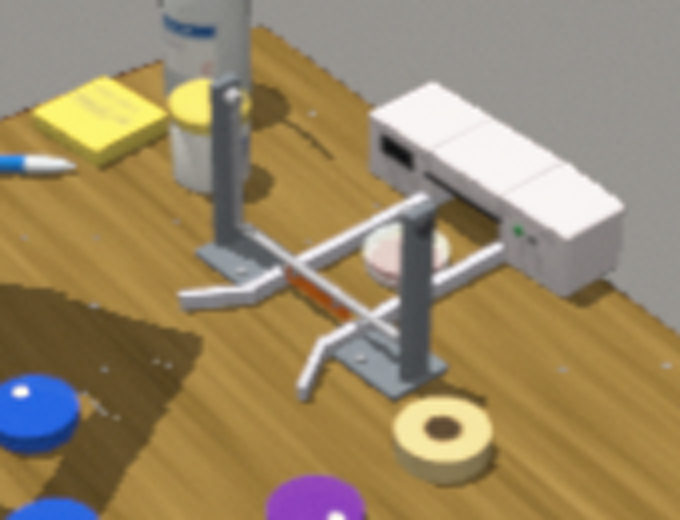

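View pics/k_top.png

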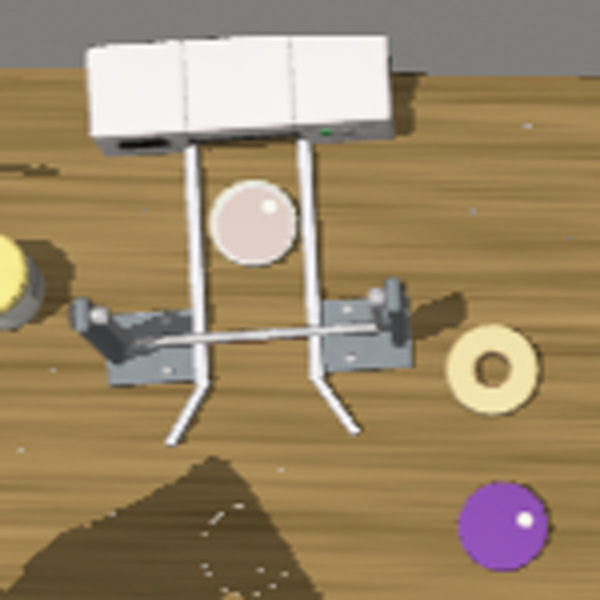

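The dish is at lane x = +81 mm (top crop (253,223)). The bar lies at the same pixels as before the push, so the flap is shut. The neighbours haven't moved, so I'm handing in.

```bash
python3 -c "
from workcell import robot
print(robot.close_job())"
```

```text
the job is handed in; nothing more can be done
None
```

The pink dish is through the flap, and the flap hung shut behind it in the last pictures. I handed the job in at about 16 s.

**What I did:** I pushed the dish with the lowered fingers 20 mm apart, first diagonally into the mouth. I then squared the fingers to the lane and pushed the dish straight in at about 60 mm/s. Afterwards I drew the fingers straight back out and raised them clear.

**Last checks:**
- **Dish:** both cameras put it flat between the rails at lane x ≈ 81 mm, y ≈ 0 mm; at least 70 mm was needed.
- **Flap:** in the top view the crossbar is on the same pixels as before the push, and the network puts it at lane x ≈ 0.
- **Other things:** the tape, jar_near and the blue and purple dishes are where they started. I did not re-measure jar_b, the beaker, the timer or the marker, but the arm touched nothing but the dish and the flap.
- **Forces:** at the end of the push the crossbar bore on the fingers with about 9 N back and 14 N up, lifting the tool 1.7 mm. This went when I backed out and was within the limits.

**Checks that disagreed:**
- The scene camera's outline put the dish at lane x ≈ 74 mm, but there it was partly hidden by an upright.
- The scene camera's flap-bar detection was a false hit elsewhere on the bench, so I ignored it.

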